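# Clear the bench and hold a near-field probe over a shielded chip

## Task

Metal parts near the test fixture spoil an emission reading, so first put the two loose coaxial adapters away: the blue-sleeved one in the blue bin, the yellow-sleeved one in the yellow bin. Then pick up the near-field probe, carry it upright over the fixture's wall, and stop with its flat head hovering about 8 mm above the copper-coloured can, centred on it and with the long sides parallel, touching nothing on the fixture. Finish while holding it still there (do not let go or put it down); never bump the fixture, and leave the mouse, screwdriver and jar alone.

Things in the scene. Friction and masses are not known exactly. Their poses are not given: they have to be found in the camera images.
- probe_center (a point): Loose near-field probe standing upright on its head, 130 mm tall, 160 g: flat white head with red stripe, 44 (x) by 30 (y) by 14 mm; round steel stem 14 mm thick; black square grip 22 x 22 mm from 74 to 130 mm above the underside, sides parallel to the head's. All on one vertical axis. Point: on the axis, 65 mm above the underside; z up, x along the head's long side.
- probe_face (a point): Centre of the flat underside of the probe's head (the face that must hover); same axes as probe_center, 65 mm below it.
- probe: The same probe; its origin is the point probe_face.
- can_top (a point): Centre of the top of the copper-coloured shield can on the circuit board, the target: 40 mm (x, long side) by 26 mm (y); its top is level, 20 mm above the bench and 8 mm above the board. z up. The probe may be a half-turn round; that is equally good.
- fixture: Fixed open aluminium tray, 150 (x) by 120 (y) mm, walls 3 mm thick, 50 mm high, with a dark blue circuit board inside, top 12 mm above the bench. Origin: centre of its underside. Can centre at x +20, y -12 mm, sides parallel to the tray's. Other parts on the board are 20 mm or more from the can, up to 34 mm above the bench. Jacks stick out 8 mm from the +y wall.
- adapter_blue_center (a point): Loose coaxial adapter, a plain upright cylinder 22 mm in diameter and 50 mm tall, a steel foot and a blue sleeve and top, about 60 g, standing on the bench. This point is its centre, 25 mm above its foot.
- adapter_blue: The same blue adapter; origin at the centre of its foot, z up along its axis.
- bin_blue: Fixed blue open bin for the blue adapter, 105 x 105 mm outside, 40 mm high, walls and floor 4 mm thick. Origin: centre of its underside on the bench; x, y along its sides. The adapter may stand or lie in it.
- adapter_yellow_center (a point): Loose coaxial adapter, a plain upright cylinder 22 mm in diameter and 50 mm tall, a steel foot and a yellow sleeve and top, about 60 g, standing on the bench. This point is its centre, 25 mm above its foot.
- adapter_yellow: The same yellow adapter; origin at the centre of its foot, z up along its axis.
- bin_yellow: Fixed yellow open bin for the yellow adapter, 105 x 105 mm outside, 40 mm high, walls and floor 4 mm thick. Origin: centre of its underside on the bench; x, y along its sides. The adapter may stand or lie in it.
- mouse_mark (a point): Loose black computer mouse, 100 x 58 x 32 mm, to be left alone; point at its middle, 15 mm above its underside.
- screwdriver_mark (a point): Loose screwdriver lying on the bench, to be left alone; point near its middle.
- jar_mark (a point): Loose small amber jar, 52 mm in diameter, 60 mm tall, to be left alone; point on its axis 15 mm above its foot.
Not all that is in view belongs to the job. Of the things like the adapter_blue, leave any that is green; of the rest the smaller one is meant. Leave any turquoise look-alike of the probe alone.

How it is judged:
By the outcome, as a careful person would: the job done as asked, in the order asked, and still so for the second after the job is handed in, while the arm keeps its last pose, push and grip.
It also fails if it takes over 72 s, if anything falls off the work surface, if the arm or the gripper's body presses on something with over 40 N, if the wrist force passes 120 N, or if a joint passes its speed limit or range.

## Robot

A 6-joint arm with a two-finger parallel gripper is mounted at the origin on the work surface. World frame = base frame: x ahead of the robot, y to its left, z up, the work surface at z = 0. Lengths are in m, angles in degrees, forces in N, time in s.
With the tool pointing down it reaches from about 0.35 to 0.875 m from the base axis. Payload 4.2 kg.
Tool frame: the origin (TCP) lies between the finger pads; the fingertips stand 17 mm ahead of it and the grasp point (between the pads) lies 2 mm behind it; z points along the fingers, y is the line along which they close (so a half turn about z gives the same grasp; the last joint's range is limited). The gripper opens to 87 mm and grips with 3 to 60 N. Pads are 19 mm wide; open, the fingers measure 117 mm over their backs; the gripper's body (75 mm by 190 mm) begins 51 mm behind the grasp point.
Start: joints at [78.701, 22.042, 0.453, 0, -68.411, -14.817], TCP at [0.275, 0.561, 0.24] pointing down, gripper open.
Joint ranges: [-179.83, 179.83], [-69.29, 118.12], [-61.27, 80.66], [-181.25, 117.63], [-171.15, -9.14], [-177.46, 177.46]. Speed limits (degrees/s): [159.86, 159.86, 180, 180, 180, 180].

## Interface

Orientations are given as a 3x3 rotation matrix whose columns are the frame's x, y, z axes.
In Python, from station import sense, capture, r, masks_of gives the robot as it stands.
- The arm moves only by the tool apply_moves, never from a script. Its argument "steps" is a list that holds one entry, the list of rows, each a list of 7 numbers: the opening, from 0 (shut) to 1 (fully open), then the shift along the tool's x, y, z in mm, then the turn, a rotation vector about the tool's x, y, z in rad. A call has 1 to 12 rows; each row shifts and turns the commanded pose from where the row before left it, along the tool's axes as they then stand; what a row does not reach is not made up. A row lasts 1/8 s, in which the tool goes at most 62.5 mm and 10.7 degrees, less where a joint would pass 70% of its speed; a pose out of reach is approached as far as the arm can. A call with a gripper value outside its range is refused whole. The fingers move at their own pace and stop on an object; the grip force is fixed at half the most. Time passes only in rows, so rows that do not move let the fingers close. It gives the time, the measured TCP pose, the force and the opening at its end, in the units of the state.
- sense(): the state, without advancing time (a new reading comes with each control period).
- capture(name): name is "scene" or "top" or "wrist"; returns a dict with "color" (420x560x3 uint8, red, green, blue), "vfov" (degrees; the focal length in pixels is half the picture's height over the tangent of half this angle, whatever the lens; pixels are square), "cx", "cy" (the principal point, pixels), "T" (4x4, takes a point from camera to world coordinates). Camera axes: x right, y down, z forward; pixel columns grow to the right and rows downward; lengths in m; the calibration is good to about 2 mm. A picture is of the moment at which its call begins. There is no depth.
- r.finish_job(): hands the job in, once; it reports no verdict.
Trained networks look in a picture, given as the dict that the camera call returned (one of the last four; its "shot" number tells which), for a name from the list of things; names that differ only in an ending like _2 or _b are one class to them, and where a whole thing is asked for, a point or a joint stands for the part that bears it (a point fixed in the world has none). Each returns a list of dicts, best first, with "confidence" (0 to 1); they miss things now and then, are a little off and sometimes report something else, mostly with a low value. They report only what shows in the picture. A call takes as long as a camera call. They do not tell look-alikes from the thing itself.
- masks_of(picture, thing): "pixels" (420x560 bool, what is visible of it) and "box" ([left, top, width, height] in pixels, round what is visible of it).
The state is a dict: "time_s": time; "joints": joint angles; "joint_velocities": joint speeds; "effort": joint torques, N m; "tcp_pos": TCP position; "ee_rot": TCP orientation; "wrist_force": force on the tool from outside, world axes, zero at the start; "moment": the same for the moment, N m; "gripper_width": opening from 0.0 (shut) to 1.0 (fully open).
Only numpy, scipy, OpenCV 4.12 (cv2) and the standard library are available. Lean on these libraries where they do the work, as an engineer would, in place of code of your own. Each camera call takes 0.05 s, during which the arm holds its last target. There are 200 camera calls.

## Working session

There is one attempt and no reset: what is moved stays moved. The work goes in short steps, Python scripts to look and compute and a tool call to move; the robot and the scene stay as the last step left them, time stands still between calls to the robot, and variables do not carry over. Pictures are saved under pics/ and viewed, on a budget of 10 in all, crops included, one or two more only if the job needs it, and the job is handed in when it is done.

Besides the shell and the picture viewer there is one more tool, called after ">>>" as name(argument=value, ...), one argument or row to a line, values as JSON. apply_moves: Moves the arm, as the interface text tells. Its arguments: {"type":"object","properties":{"steps":{"type":"array","items":{"type":"array","items":{"type":"array","items":{"type":"number"}}}}},"required":["steps"]}

```bash
mkdir -p pics; ls
cat > h.py <<'E'
import numpy as np, cv2
from station import sense, capture, r, masks_of
def save(p,n): cv2.imwrite('pics/'+n,p['color'][:,:,::-1])
def f_of(p): return p['color'].shape[0]/2/np.tan(np.radians(p['vfov'])/2)
def ray(p,u,v,z):
    f=f_of(p);T=np.array(p['T']);d=T[:3,:3]@np.array([(u-p['cx'])/f,(v-p['cy'])/f,1]);o=T[:3,3]
    return o+d*(z-o[2])/d[2]
def proj(p,X):
    f=f_of(p);T=np.array(p['T']);c=T[:3,:3].T@(np.array(X)-T[:3,3])
    return np.array([p['cx']+f*c[0]/c[2],p['cy']+f*c[1]/c[2]])
E
python3 - <<'E'
from h import *
a=capture('scene');b=capture('top')
save(a,'s0.png');save(b,'t0.png')
for n,p in(('scene',a),('top',b)):
    print(n,p['vfov'],np.round(p['T'],3).tolist())
    for t in ['probe','fixture','can_top','adapter_blue','adapter_yellow','bin_blue','bin_yellow','mouse_mark','screwdriver_mark','jar_mark']:
        print(t,[(round(m['confidence'],2),m['box']) for m in masks_of(p,t)])
print(sense())
E
```

```text
pics
scene 50.860234840784756 [[0.462, 0.525, -0.715, 1.408], [0.887, -0.292, 0.358, -0.403], [-0.021, -0.799, -0.601, 0.767], [0.0, 0.0, 0.0, 1.0]]
probe [(0.98, [123.5, 172.5, 19.1, 48.2]), (0.92, [83.0, 190.1, 27.6, 48.1]), (0.65, [118.7, 195.0, 22.7, 48.5]), (0.62, [189.3, 210.6, 11.7, 20.9])]
fixture [(0.65, [257.9, 168.0, 60.8, 53.8])]
can_top [(0.75, [262.4, 168.3, 61.2, 54.4])]
adapter_blue [(0.78, [222.2, 226.0, 14.6, 30.3]), (0.64, [193.9, 235.6, 17.4, 23.3]), (0.47, [164.9, 234.2, 9.7, 23.0])]
adapter_yellow [(0.49, [191.0, 212.7, 9.2, 19.9])]
bin_blue [(0.71, [342.2, 143.6, 49.0, 30.9])]
bin_yellow [(0.96, [372.0, 155.1, 56.0, 37.6])]
mouse_mark [(0.7, [127.8, 280.5, 35.7, 34.6])]
screwdriver_mark [(0.91, [312.7, 243.0, 18.7, 61.0]), (0.37, [190.5, 210.6, 9.6, 22.4])]
jar_mark [(0.62, [373.2, 211.9, 21.2, 29.5])]
top 48.43233318193758 [[0.003, -0.993, 0.121, 0.438], [-1.0, -0.004, -0.002, -0.009], [0.003, -0.121, -0.993, 1.277], [0.0, 0.0, 0.0, 1.0]]
probe [(0.9, [389.3, 286.0, 25.9, 15.0]), (0.82, [397.6, 253.6, 28.6, 19.4]), (0.63, [422.7, 277.7, 33.3, 16.1])]
fixture [
[... 762 characters left out ...]
4468e-06,
       -6.84110169e+01, -1.48167941e+01]), 'joint_velocities': array([-0.0800154 , -0.09866004, -0.01153119, -0.02141431,  0.03424819,
       -0.01735261]), 'effort': array([-1.47684250e-04, -3.90478349e+01,  1.87622774e+01,  4.22487259e+00,
        1.54009438e-02, -1.09242544e-05]), 'tcp_pos': array([0.27509617, 0.56119297, 0.23955749]), 'ee_rot': array([[ 8.97898813e-01, -4.40201911e-01,  4.14662862e-06],
       [-4.40201911e-01, -8.97898813e-01,  2.03179606e-05],
       [-5.22075218e-06, -2.00688266e-05, -1.00000000e+00]]), 'wrist_force': array([-0.70037949, -0.7331363 ,  0.73500716]), 'moment': array([ 0.00208886, -0.01204418,  0.00977015]), 'gripper_width': 1.0009437843854392}
```

Run:
```python
import cv2
t=cv2.imread('pics/t0.png');s=cv2.imread('pics/s0.png')
cv2.imwrite('pics/t1.png',cv2.resize(t[100:320,90:470],(800,463),interpolation=3))
cv2.imwrite('pics/s1.png',cv2.resize(s[130:330,70:440],(800,432),interpolation=3))
```

```text
(no output)
```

View pics/t1.png

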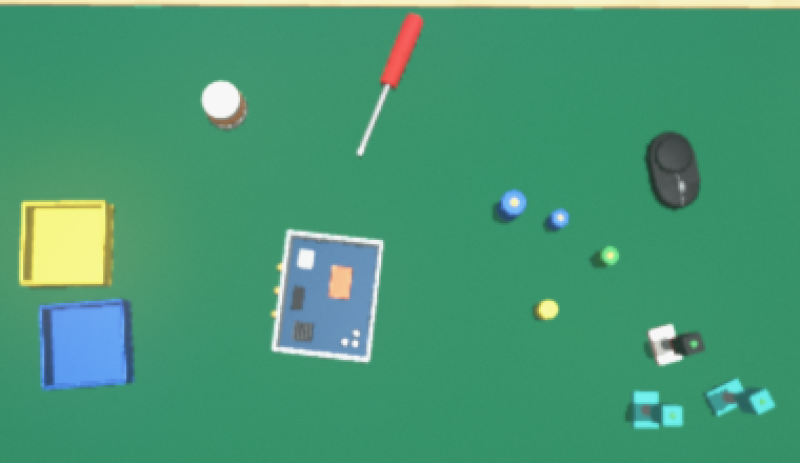

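View pics/s1.png

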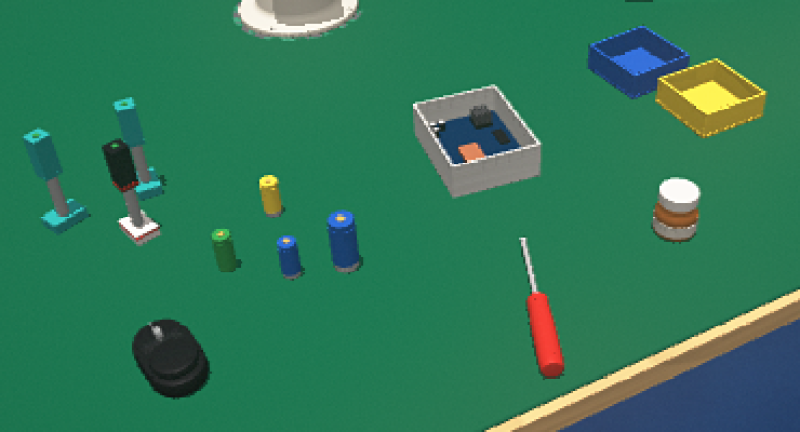

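```bash
cat > seg.py <<'E'
from h import *
HSV={'blue':((105,150,60),(125,255,255)),'yellow':((22,120,90),(33,255,255)),'green':((50,150,60),(70,255,255)),'copper':((4,70,140),(17,200,255)),'turq':((84,120,90),(95,255,255))}
def blobs(p,c,amin=15):
    h=cv2.cvtColor(p['color'],cv2.COLOR_RGB2HSV);m=cv2.inRange(h,*HSV[c])
    n,l,st,ce=cv2.connectedComponentsWithStats(m)
    return [(int(st[i,4]),np.round(ce[i],1),st[i,:4].tolist(),(l==i)) for i in range(1,n) if st[i,4]>=amin]
E
python3 - <<'E'
from seg import *
p=capture('top')
for c in ['blue','yellow','copper']:
    for a,ce,bx,m in blobs(p,c):
        pts=np.argwhere(m)[:,::-1].astype(np.float32); rc=cv2.minAreaRect(pts)
        print(c,a,ce,bx,'z.05',np.round(ray(p,*ce,.05),3)[:2],'z.02',np.round(ray(p,*ce,.02),3)[:2],'z0',np.round(ray(p,*ce,0.0),3)[:2],np.round(rc[1],1),round(rc[2],1))
im=p['color'][170:310,320:470]
import os
cv2.imwrite('pics/c1.png',cv2.resize(im[:,:,::-1],None,fx=5,fy=4.2*5/4.2,interpolation=3)[:600])
# known crop points
s=800/380
for n,u,v,z in [('bigblue',513,203,.05),('smallblue',560,218,.05),('green',610,256,.05),('yel',547,310,.05),('probegrip',692,344,.13),('probehead',662,344,.014),('tq1head',645,410,.014),('tq1top',672,415,.13),('tq2head',723,398,.014),('tq2top',762,401,.13),('mouse',673,170,.03),
 ('fixTL',288,232,.05),('fixTR',383,240,.05),('fixBR',370,361,.05),('fixBL',273,351,.05),('jar',220,98,.06),('yb',63,243,.04),('bb',83,343,.04),('can',341,282,.02)]:
    print(n,np.round(ray(p,u/s+90,v/s+100,z),3)[:2])
E
```

```text
blue 54124 [280.8  47.8] [0, 0, 560, 98] z.05 [ 1.039 -0.023] z.02 [ 1.053 -0.023] z0 [ 1.063 -0.024] [ 97. 559.] 90.0
blue 68 [ 39.7 169.1] [31, 165, 16, 9] z.05 [0.695 0.621] z.02 [0.701 0.636] z0 [0.705 0.646] [16.1  5.1] 18.4
blue 33 [329.6 199.8] [327, 193, 8, 11] z.05 [ 0.615 -0.154] z.02 [ 0.619 -0.157] z0 [ 0.622 -0.159] [10.3  5.6] 58.0
blue 16 [352.5 205.4] [351, 202, 6, 7] z.05 [ 0.6   -0.214] z.02 [ 0.604 -0.219] z0 [ 0.606 -0.223] [6.4 3.3] 51.3
blue 19 [145.9 246.1] [141, 243, 8, 10] z.05 [0.49  0.329] z.02 [0.492 0.338] z0 [0.492 0.343] [10.8  5. ] 56.3
blue 819 [129.2 271.8] [110, 253, 41, 32] z.05 [0.423 0.37 ] z.02 [0.423 0.38 ] z0 [0.423 0.386] [31. 40.] 90.0
yellow 606 [119.6 212.7] [100, 195, 44, 41] z.05 [0.578 0.402] z.02 [0.582 0.412] z0 [0.584 0.419] [40. 43.] 90.0
yellow 16 [346.1 247.2] [345, 243, 4, 8] z.05 [ 0.489 -0.196] z.02 [ 0.49 -0.2 ] z0 [ 0.491 -0.203] [7. 3.] 90.0
copper 32 [201.1 154.2] [194, 148, 12, 11] z.05 [0.737 0.19 ] z.02 [0.744 0.195] z0 [0.749 0.198] [ 4.3 14.2] 50.7
copper 137 [251.5 233.9] [246, 227, 11, 15] z.05 [0.523 0.053] z.02 [0.525 0.054] z0 [0.527 0.055] [ 9.4 14.6] 7.1
bigblue [ 0.624 -0.164]
smallblue [ 0.605 -0.224]
green [ 0.557 -0.285]
yel [ 0.489 -0.205]
probegrip [ 0.447 -0.36 ]
probehead [ 0.448 -0.357]
tq1head [ 0.365 -0.333]
tq1top [ 0.366 -0.334]
tq2head [ 0.38  -0.433]
tq2top [ 0.382 -0.439]
mouse [ 0.671 -0.374]
fixTL [0.586 0.119]
fixTR [ 0.576 -0.001]
fixBR [0.425 0.015]
fixBL [0.437 0.135]
jar [0.755 0.207]
yb [0.572 0.404]
bb [0.446 0.374]
can [0.525 0.053]
```

View pics/c1.png

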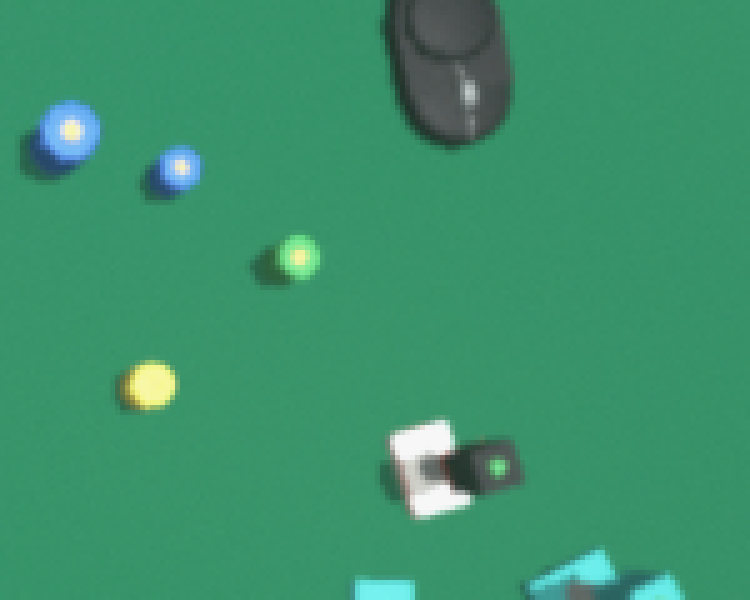

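>>> apply_moves(
  steps=[
    [[0.6,46,40,0,0,0,0],[0.6,46,40,0,0,0,0],[0.6,46,40,0,0,0,0],[0.6,46,40,0,0,0,0],[0.6,46,40,0,0,0,0],[0.6,46,40,0,0,0,0],[0.6,46,40,0,0,0,0],[0.6,46,40,0,0,0,0],[0.6,46,40,0,0,0,0],[0.6,46,40,0,0,0,0],[0.6,46,40,0,0,0,0],[0.6,46,40,0,0,0,0]],
  ],
)

```text
time_s: 2.65
tcp_pos: [0.5601, -0.1148, 0.2399]
ee_rot: [[0.898, -0.44, 0.001], [-0.44, -0.898, -0.0], [0.001, -0.0, -1.0]]
wrist_force: [1.3, -0.4, 1.1]
gripper_width: 0.606
```

>>> apply_moves(
  steps=[
    [[0.6,0,0,0,0,0,0.1745],[0.6,0,0,0,0,0,0.1745],[0.6,0,0,0,0,0,0.1745],[0.6,0,0,0,0,0,0.1745],[0.6,0,0,0,0,0,0.1745],[0.6,0,0,0,0,0,0.1745],[0.6,0,0,0,0,0,0.1745],[0.6,0,0,0,0,0,0.1745],[0.6,0,0,0,0,0,0.1745],[0.6,0,0,0,0,0,0],[0.6,0,0,0,0,0,0]],
  ],
)

```text
time_s: 4.03
tcp_pos: [0.5594, -0.1128, 0.2396]
ee_rot: [[-0.438, -0.899, 0.0], [-0.899, 0.438, -0.0], [-0.0, -0.0, -1.0]]
wrist_force: [0.3, -0.2, -0.1]
gripper_width: 0.598
```

Run:
```python
from seg import *
s=sense();print(s['tcp_pos'],s['ee_rot'].round(3).tolist(),s['joints'].round(1),s['gripper_width'],s['time_s'])
p=capture('wrist');save(p,'w1.png');print(p['vfov'],np.round(p['T'],3).tolist())
print(proj(p,[.605,-.224,.05]),proj(p,[.489,-.205,.05]),proj(p,[.447,-.36,.13]))
for c in ['blue','yellow']:
    for a,ce,bx,m in blobs(p,c,60): print(c,a,ce,bx,np.round(ray(p,*ce,.05),4)[:2])
```

```text
[ 0.55944823 -0.1127932   0.23957785] [[-0.438, -0.899, 0.0], [-0.899, 0.438, -0.0], [-0.0, -0.0, -1.0]] [  4.9  16.8  -7.4   0.  -65.9 -30.8] 0.5980725108714084 4.025
66.60580521566122 [[-0.899, 0.423, 0.113, 0.529], [0.438, 0.869, 0.231, -0.174], [-0.0, 0.257, -0.966, 0.385], [0.0, 0.0, 0.0, 1.0]]
[190.02041618 113.98984161] [302.89338477  77.87993671] [ 267.39424867 -219.76350897]
blue 275 [216.3 171. ] [205, 159, 20, 29] [ 0.609  -0.1622]
blue 169 [332.6 315.4] [325, 303, 17, 23] [0.568  0.0488]
yellow 110 [297.1  87. ] [288, 77, 23, 16] [ 0.4976 -0.1999]
yellow 204 [165. 265.] [157, 256, 19, 25] [ 0.7131 -0.094 ]
yellow 62 [399.5 270.5] [396, 260, 8, 29] [0.4762 0.0289]
yellow 749 [274.4 333.2] [227, 328, 95, 11] [0.6409 0.0403]
```

View pics/w1.png

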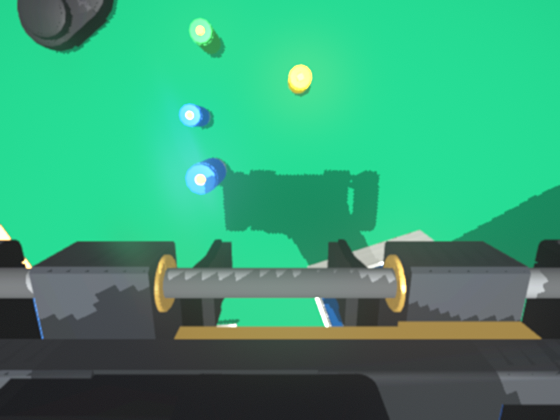

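>>> apply_moves(
  steps=[
    [[0.6,40,-45,0,0,0,0],[0.6,40,-45,0,0,0,0],[0.6,0,0,30,0,0,0],[0.6,0,0,50,0,0,0],[0.6,0,0,50,0,0,0],[0.6,0,0,40,0,0,0],[0.6,0,0,25,0,0,0],[0.6,0,0,17,0,0,0],[0.6,0,0,0,0,0,0]],
  ],
)

```text
time_s: 5.2
tcp_pos: [0.6045, -0.2241, 0.0264]
ee_rot: [[-0.439, -0.898, -0.002], [-0.898, 0.439, 0.0], [0.001, 0.002, -1.0]]
wrist_force: [0.8, -0.1, -0.0]
gripper_width: 0.599
```

>>> apply_moves(
  steps=[
    [[0.0,0,0,0,0,0,0],[0.0,0,0,0,0,0,0],[0.0,0,0,0,0,0,0],[0.0,0,0,0,0,0,0],[0.0,0,0,0,0,0,0],[0.0,0,0,0,0,0,0]],
  ],
)

```text
time_s: 5.95
tcp_pos: [0.6054, -0.2243, 0.0281]
ee_rot: [[-0.44, -0.898, 0.001], [-0.898, 0.44, -0.0], [-0.0, -0.001, -1.0]]
wrist_force: [-0.2, 1.0, 3.4]
gripper_width: 0.244
```

>>> apply_moves(
  steps=[
    [[0.0,0,0,-15,0,0,0],[0.0,0,0,-45,0,0,0],[0.0,0,0,-50,0,0,0],[0.0,0,0,-40,0,0,0],[0.0,-20,18,0,0,0,0],[0.0,-40,36,0,0,0,0],[0.0,-45,38,0,0,0,0],[0.0,-45,38,0,0,0,0],[0.0,-45,38,0,0,0,0],[0.0,-45,38,0,0,0,0],[0.0,-45,38,0,0,0,0],[0.0,-45,38,0,0,0,0]],
  ],
)

```text
time_s: 7.45
tcp_pos: [0.4962, 0.1979, 0.1784]
ee_rot: [[-0.44, -0.898, 0.001], [-0.898, 0.44, 0.001], [-0.001, -0.0, -1.0]]
wrist_force: [0.6, 1.5, -0.2]
gripper_width: 0.247
```

>>> apply_moves(
  steps=[
    [[0.0,-45,38,0,0,0,0],[0.0,-45,42,0,0,0,0],[0.0,-35,34,0,0,0,0],[0.0,-12,10,0,0,0,0],[0.0,0,0,0,0,0,0],[0.0,0,0,0,0,0,0]],
  ],
)

```text
time_s: 8.2
tcp_pos: [0.4461, 0.3724, 0.1776]
ee_rot: [[-0.441, -0.897, -0.0], [-0.897, 0.441, -0.001], [0.001, 0.0, -1.0]]
wrist_force: [0.7, 0.1, -1.0]
gripper_width: 0.247
```

Run:
```python
from seg import *
s=sense();print(s['tcp_pos'],s['gripper_width'],s['time_s'],s['joints'].round(1))
p=capture('wrist');q=capture('scene');t=capture('top')
i=np.hstack([p['color'][:,:,::-1],q['color'][:,:,::-1][:,80:440]]);cv2.imwrite('pics/m2.png',cv2.resize(i,(800,365)))
for n in('bin_blue','bin_yellow'):
  for k,c in (('t',t),('s',q),('w',p)):
    for m in masks_of(c,n)[:1]:
        ys,xs=np.nonzero(m['pixels']);b=m['box'];print(n,k,m['confidence'],b,np.round(ray(c,b[0]+b[2]/2,b[1]+b[3]/2,.02),3))
```

```text
[0.44613755 0.37237453 0.17762105] 0.24668733575506285 8.2 [ 55.8  20.7 -11.   -0.  -58.3 -82. ]
bin_blue t 0.91 [109.0, 241.5, 46.9, 44.4] [0.445 0.372 0.02 ]
bin_blue s 0.66 [342.4, 141.2, 46.3, 32.1] [0.441 0.38  0.02 ]
bin_blue w 0.75 [202.4, 123.3, 156.7, 125.1] [0.439 0.361 0.02 ]
bin_yellow t 0.83 [102.5, 195.3, 40.3, 37.7] [0.578 0.404 0.02 ]
bin_yellow s 0.86 [371.9, 155.2, 53.1, 40.4] [0.575 0.404 0.02 ]
bin_yellow w 0.91 [147.9, 211.3, 85.0, 52.8] [0.544 0.369 0.02 ]
```

View pics/m2.png

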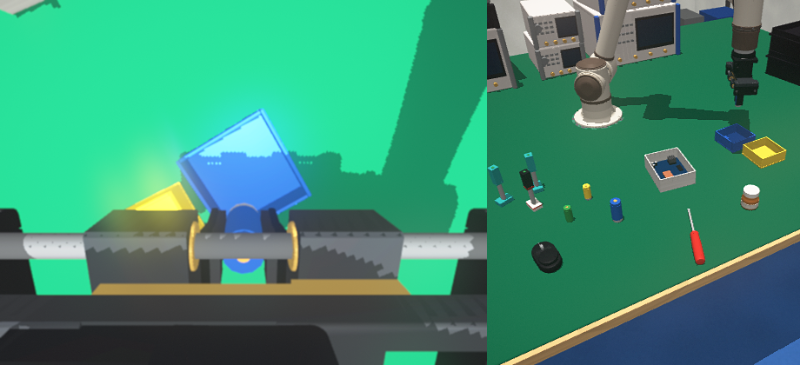

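>>> apply_moves(
  steps=[
    [[0.0,0,0,40,0,0,0],[0.0,0,0,50,0,0,0],[0.0,0,0,35,0,0,0],[0.0,0,0,15,0,0,0],[0.0,0,0,2,0,0,0],[0.0,0,0,0,0,0,0],[0.4,0,0,0,0,0,0],[0.4,0,0,0,0,0,0],[0.4,0,0,0,0,0,0],[0.4,0,0,-20,0,0,0],[0.5,0,0,-55,0,0,0],[0.6,0,0,-60,0,0,0]],
  ],
)

```text
time_s: 10.15
tcp_pos: [0.4456, 0.3733, 0.1715]
ee_rot: [[-0.44, -0.898, -0.001], [-0.898, 0.44, -0.002], [0.002, 0.0, -1.0]]
wrist_force: [1.6, 1.5, -0.4]
gripper_width: 0.531
```

>>> apply_moves(
  steps=[
    [[0.6,30,-18,0,0,0,0],[0.6,50,-30,0,0,0,0],[0.6,52,-30,0,0,0,0],[0.6,52,-30,0,0,0,0],[0.6,52,-30,0,0,0,0],[0.6,52,-31,0,0,0,0],[0.6,52,-31,0,0,0,0],[0.6,52,-31,0,0,0,0],[0.6,50,-30,0,0,0,0],[0.6,38,-23,0,0,0,0],[0.6,20,-10,0,0,0,0],[0.6,0,0,0,0,0,0]],
  ],
)

```text
time_s: 11.65
tcp_pos: [0.4897, -0.2059, 0.1704]
ee_rot: [[-0.443, -0.897, -0.0], [-0.897, 0.443, 0.0], [0.0, 0.0, -1.0]]
wrist_force: [0.6, -0.2, -1.2]
gripper_width: 0.602
```

Run:
```python
from seg import *
s=sense();print(s['tcp_pos'],s['joints'].round(1))
p=capture('wrist');t=capture('top');save(p,'w3.png')
for c,q in(('yellow',p),('blue',t),('yellow',t)):
    for a,ce,bx,m in blobs(q,c,15): print(c,a,ce,bx,np.round(ray(q,*ce,.05),4)[:2])
print(proj(p,[.49,-.205,.05]),proj(p,[.49,-.205,0]))
```

```text
[ 0.48965873 -0.20590775  0.17042468] [ -5.3  16.6 -18.4  -0.  -55.  -21. ]
yellow 691 [277.4 203.5] [265, 187, 26, 34] [ 0.4892 -0.2106]
yellow 49 [390.7 258.9] [387, 255, 8, 10] [ 0.4209 -0.1199]
yellow 218 [164.6 265.6] [155, 256, 21, 30] [ 0.6059 -0.2041]
yellow 66 [399.3 270.2] [396, 260, 8, 30] [ 0.4179 -0.1061]
yellow 29 [156.5 295.8] [155, 290, 4, 15] [ 0.6285 -0.1815]
yellow 33 [402.2 297.4] [400, 291, 5, 16] [ 0.4253 -0.0792]
yellow 729 [274.6 332.9] [227, 327, 117, 12] [ 0.5482 -0.0977]
blue 54234 [280.8  47.9] [0, 0, 560, 98] [ 1.0383 -0.0231]
blue 269 [ 23.1 164.3] [0, 155, 47, 20] [0.7076 0.6657]
blue 1353 [131.  264.3] [109, 242, 44, 43] [0.4428 0.3665]
blue 23 [109.5 257.6] [109, 248, 2, 20] [0.46   0.4233]
yellow 1715 [121.3 215.4] [100, 195, 44, 41] [0.571  0.3973]
[279.4383505  209.56411153] [279.44571975 197.01196836]
```

View pics/w3.png

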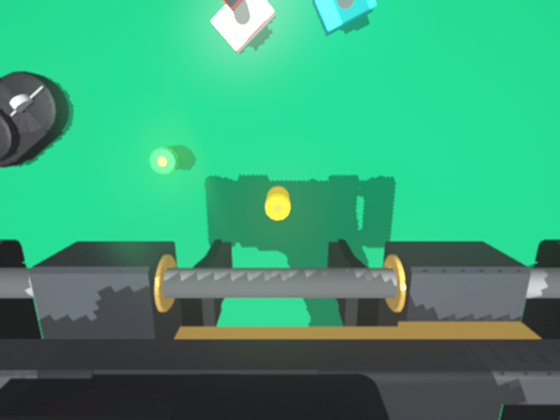

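>>> apply_moves(
  steps=[
    [[0.6,0,1,40,0,0,0],[0.6,0,0,50,0,0,0],[0.6,0,0,35,0,0,0],[0.6,0,0,17,0,0,0],[0.6,0,0,0,0,0,0],[0,0,0,0,0,0,0],[0,0,0,0,0,0,0],[0,0,0,0,0,0,0],[0,0,0,0,0,0,0],[0,0,0,0,0,0,0],[0,0,0,-20,0,0,0],[0,0,0,-50,0,0,0]],
  ],
)

```text
time_s: 13.25
tcp_pos: [0.4867, -0.2038, 0.0967]
ee_rot: [[-0.441, -0.898, -0.008], [-0.898, 0.441, 0.001], [0.002, 0.008, -1.0]]
wrist_force: [1.4, 0.6, -0.3]
gripper_width: 0.242
```

>>> apply_moves(
  steps=[
    [[0,0,0,-50,0,0,0],[0,0,0,-30,0,0,0],[0,-30,10,0,0,0,0],[0,-50,16,0,0,0,0],[0,-54,18,0,0,0,0],[0,-54,18,0,0,0,0],[0,-54,18,0,0,0,0],[0,-54,18,0,0,0,0],[0,-54,18,0,0,0,0],[0,-54,18,0,0,0,0],[0,-54,18,0,0,0,0],[0,-54,17,0,0,0,0]],
  ],
)

```text
time_s: 14.75
tcp_pos: [0.562, 0.3315, 0.1779]
ee_rot: [[-0.44, -0.898, -0.001], [-0.898, 0.44, -0.001], [0.001, 0.001, -1.0]]
wrist_force: [1.3, 0.0, 0.5]
gripper_width: 0.242
```

>>> apply_moves(
  steps=[
    [[0,-46,14,0,0,0,0],[0,-26,8,0,0,0,0],[0,0,0,0,0,0,0],[0,0,0,0,0,0,0]],
  ],
)

```text
time_s: 15.25
tcp_pos: [0.574, 0.4034, 0.1778]
ee_rot: [[-0.44, -0.898, -0.002], [-0.898, 0.44, -0.001], [0.002, 0.001, -1.0]]
wrist_force: [0.2, 0.2, -0.7]
gripper_width: 0.244
```

>>> apply_moves(
  steps=[
    [[0.0,0,0,40,0,0,0],[0.0,0,0,50,0,0,0],[0.0,0,0,35,0,0,0],[0.0,0,0,16,0,0,0],[0.0,0,0,2,0,0,0],[0.0,0,0,0,0,0,0],[0.4,0,0,0,0,0,0],[0.4,0,0,0,0,0,0],[0.4,0,0,0,0,0,0],[0.4,0,0,-20,0,0,0],[0.5,0,0,-55,0,0,0],[0.6,0,0,-60,0,0,0]],
  ],
)

```text
time_s: 16.75
tcp_pos: [0.5744, 0.4041, 0.1729]
ee_rot: [[-0.44, -0.898, 0.0], [-0.898, 0.44, -0.001], [0.001, -0.0, -1.0]]
wrist_force: [0.6, 0.6, 0.7]
gripper_width: 0.536
```

Run:
```python
from seg import *
q=capture('scene');p=capture('top')
# probe & tray geometry, top view, subpixel
g=cv2.cvtColor(p['color'],cv2.COLOR_RGB2HSV)
def rep(name,m,z):
    n,l,st,ce=cv2.connectedComponentsWithStats(m)
    for i in range(1,n):
        if st[i,4]<20: continue
        ys,xs=np.nonzero(l==i)
        W=np.array([ray(p,u,v,z)[:2] for u,v in zip(xs,ys)],np.float32)*1000
        rc=cv2.minAreaRect(W);print(name,st[i,4],ce[i].round(1),'rect mm',np.round(rc[0],1),np.round(rc[1],1),round(rc[2],1))
c=cv2.inRange(g,(4,70,140),(17,200,255));c[:,:230]=0;rep('can',c,.02)
w=cv2.inRange(g,(0,0,140),(179,60,255));w[:195]=0;rep('white(tray/head)',w,.05);
w[:, :380]=0;rep('head z.014',w,.014)
k=cv2.inRange(g,(0,0,0),(179,255,75));k[:230]=0;k[:,:380]=0;k[:,440:]=0;k[290:]=0;rep('grip z.13',k,.13)
a=cv2.resize(q['color'][130:240,330:440,::-1],(400,400),interpolation=3);b=cv2.resize(p['color'][190:300,90:200,::-1],(400,400),interpolation=3)
cv2.imwrite('pics/b4.png',np.hstack([a,b]))
```

```text
can 138 [251.5 233.8] rect mm [525.7  54.7] [25.4 39.4] 83.5
white(tray/head) 1117 [ 14.2 220.7] rect mm [549.7 680.4] [123.  117.5] 72.3
white(tray/head) 555 [243.9 240.2] rect mm [507.1  69.3] [124.1 152.7] 83.6
white(tray/head) 69 [234.7 222.7] rect mm [553.2  98.1] [23.9 18.5] 0.8
white(tray/head) 608 [521.  263.5] rect mm [ 448.7 -654.7] [ 20.1 210.6] 14.3
white(tray/head) 168 [404.7 263.2] rect mm [ 447.8 -350.2] [46.  32.6] 15.8
white(tray/head) 2725 [ 16.8 320.9] rect mm [311.7 630.1] [288.  135.2] 4.3
white(tray/head) 587 [522.6 273.7] rect mm [ 422.2 -656.8] [ 20.1 201.6] 14.5
white(tray/head) 565 [524.  284.1] rect mm [ 395.6 -658.9] [ 20.1 192.7] 14.5
white(tray/head) 537 [525.8 294.4] rect mm [ 368.9 -661.6] [ 19.7 184.3] 14.2
white(tray/head) 517 [527.3 304.8] rect mm [ 342.4 -663.7] [ 19.8 175.6] 14.4
white(tray/head) 4078 [ 41.6 378.4] rect mm [156.4 580.4] [160.8 178.6] 34.3
white(tray/head) 879 [ 78.  409.4] rect mm [ 87.2 492.5] [ 60.3 132.9] 0.1
white(tray/head) 1136 [270.2 407.6] rect mm [88.4  5.8] [ 60.3 183.3] 0.1
head z.014 608 [521.  263.5] rect mm [ 449.  -673.6] [ 20.7 216.8] 14.3
head z.014 168 [404.7 263.2] rect mm [ 448.1 -360.2] [47.3 33.6] 15.8
head z.014 587 [522.6 273.7] rect mm [ 421.7 -675.8] [ 20.7 207.6] 14.5
head z.014 565 [524.  284.1] rect mm [ 394.4 -677.9] [ 20.7 198.4] 14.5
head z.014 537 [525.8 294.4] rect mm [ 366.8 -680.7] [ 20.3 189.8] 14.2
head z.014 517 [527.3 304.8] rect mm [ 339.6 -682.9] [ 20.3 180.7] 14.4
grip z.13 54 [412.8 263.1] rect mm [ 448.9 -346.3] [19.4 23.6] 74.1
```

View pics/b4.png

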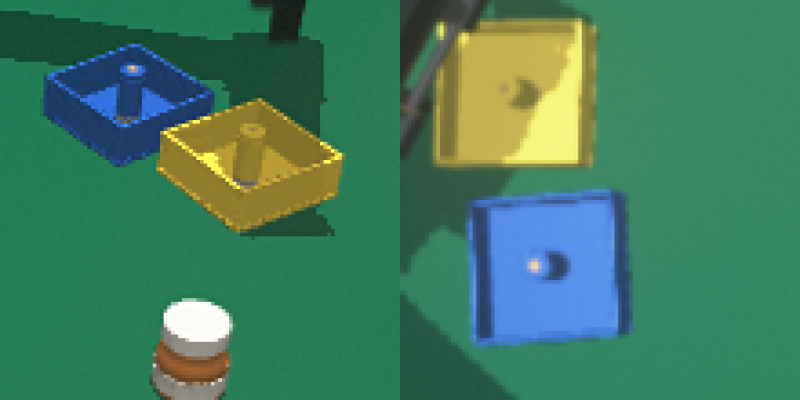

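>>> apply_moves(
  steps=[
    [[0.6,20,-6,-40,0,0,0],[0.6,50,-15,-27,0,0,0],[0.6,55,-16,0,0,0,0],[0.6,55,-16,0,0,0,0],[0.6,55,-16,0,0,0,0],[0.6,55,-17,0,0,0,0],[0.6,55,-17,0,0,0,0],[0.6,55,-17,0,0,0,0],[0.6,55,-17,0,0,0,0],[0.6,55,-17,0,0,0,0],[0.6,55,-17,0,0,0,0],[0.6,55,-17,0,0,0,0]],
  ],
)

```text
time_s: 18.35
tcp_pos: [0.4702, -0.237, 0.2393]
ee_rot: [[-0.44, -0.898, 0.003], [-0.898, 0.44, -0.001], [-0.001, -0.003, -1.0]]
wrist_force: [0.9, 0.5, -0.7]
gripper_width: 0.598
```

>>> apply_moves(
  steps=[
    [[0.6,50,-16,0,0,0,0],[0.6,40,-12,0,0,0,0],[0.6,18,-6,0,0,0,0],[0.6,0,0,0,0,0,0.168],[0.6,0,0,0,0,0,0.168],[0.6,0,0,0,0,0,0.168],[0.6,0,0,0,0,0,0.168],[0.6,0,0,0,0,0,0.168],[0.6,0,0,0,0,0,0],[0.6,0,0,0,0,0,0]],
  ],
)

```text
time_s: 19.6
tcp_pos: [0.4538, -0.3468, 0.238]
ee_rot: [[-0.962, -0.275, 0.001], [-0.275, 0.962, -0.0], [-0.001, -0.0, -1.0]]
wrist_force: [0.1, 0.2, -0.3]
gripper_width: 0.6
```

Run:
```python
from seg import *
s=sense();print(s['tcp_pos'],s['ee_rot'].round(3).tolist(),s['joints'].round(1),s['time_s'])
p=capture('wrist');save(p,'w5.png')
for x in ([.448,-.358,.13],[.448,-.358,.014]): print(proj(p,x))
for a in (14,16,18):
  c,sn=np.cos(np.radians(a)),np.sin(np.radians(a))
  for h,hw,z in ((22,15,.014),(11,11,.13)):
    print(a,[proj(p,[.448+c*i*h/1e3-sn*j*hw/1e3,-.358+sn*i*h/1e3+c*j*hw/1e3,z]).round(0).tolist() for i,j in((1,1),(1,-1),(-1,-1),(-1,1))])
```

```text
[ 0.45377112 -0.34681646  0.23804986] [[-0.962, -0.275, 0.001], [-0.275, 0.962, -0.0], [-0.001, -0.0, -1.0]] [-21.1  16.8  -7.5   0.  -65.6 -52.9] 19.6
[267.03696992 202.59874168]
[270.81973186 179.3773974 ]
14 [[283.0, 198.0], [258.0, 197.0], [258.0, 160.0], [284.0, 161.0]]
14 [[280.0, 216.0], [253.0, 215.0], [254.0, 189.0], [281.0, 190.0]]
16 [[284.0, 198.0], [258.0, 198.0], [258.0, 160.0], [284.0, 160.0]]
16 [[281.0, 216.0], [254.0, 216.0], [253.0, 189.0], [281.0, 189.0]]
18 [[284.0, 197.0], [259.0, 198.0], [257.0, 161.0], [283.0, 160.0]]
18 [[281.0, 215.0], [254.0, 216.0], [253.0, 190.0], [280.0, 189.0]]
```

View pics/w5.png

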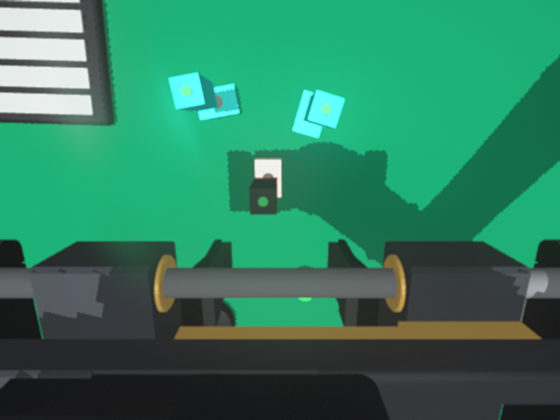

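>>> apply_moves(
  steps=[
    [[0.6,9,-12,0,0,0,0],[0.6,0,0,30,0,0,0],[0.6,0,0,45,0,0,0],[0.6,0,0,35,0,0,0],[0.6,0,0,20,0,0,0],[0.6,0,0,5,0,0,0],[0.6,0,0,0,0,0,0],[0.6,0,0,0,0,0,0]],
  ],
)

```text
time_s: 20.65
tcp_pos: [0.4488, -0.3617, 0.1038]
ee_rot: [[-0.962, -0.272, 0.002], [-0.272, 0.962, -0.001], [-0.002, -0.002, -1.0]]
wrist_force: [0.3, 0.1, 0.6]
gripper_width: 0.599
```

Run:
```python
from seg import *
s=sense();print(s['tcp_pos'],s['ee_rot'].round(3).tolist())
p=capture('wrist');g=cv2.cvtColor(p['color'],cv2.COLOR_RGB2HSV)
cv2.imwrite('pics/w6.png',cv2.resize(p['color'][120:330,180:380,::-1],None,fx=2.8,fy=2.8,interpolation=3))
b=np.array(s['tcp_pos'])
print(proj(p,[b[0],b[1],.13]),proj(p,[b[0],b[1],.014]))
```

```text
[ 0.44883198 -0.36168486  0.10376981] [[-0.962, -0.272, 0.002], [-0.272, 0.962, -0.001], [-0.002, -0.002, -1.0]]
[276.91555815 298.2973616 ] [278.32626464 219.0068653 ]
```

View pics/w6.png

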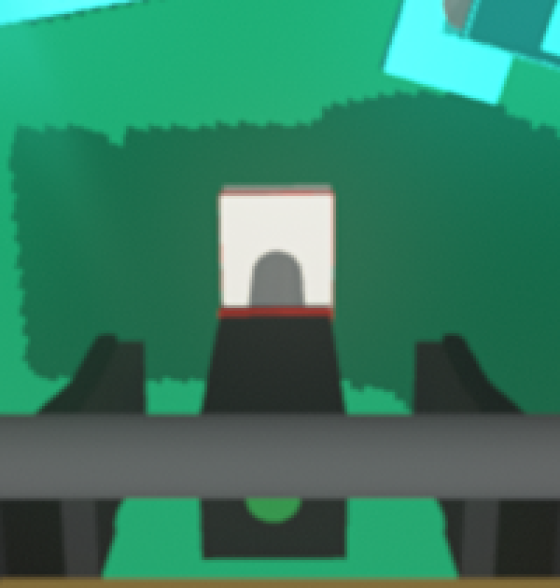

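>>> apply_moves(
  steps=[
    [[0.3,0,-1,0,0,0,0],[0.3,0,0,0,0,0,0],[0.3,0,0,0,0,0,0],[0,0,0,0,0,0,0],[0,0,0,0,0,0,0],[0,0,0,0,0,0,0],[0,0,0,0,0,0,0],[0,0,0,-10,0,0,0],[0,0,0,-30,0,0,0],[0,0,0,-40,0,0,0],[0,0,0,-20,0,0,0],[0,0,0,0,0,0,0]],
  ],
)

```text
time_s: 22.2
tcp_pos: [0.4493, -0.3625, 0.2048]
ee_rot: [[-0.962, -0.272, 0.004], [-0.272, 0.962, -0.002], [-0.004, -0.003, -1.0]]
wrist_force: [0.2, -0.2, -0.8]
gripper_width: 0.252
```

>>> apply_moves(
  steps=[
    [[0,-10,20,0,0,0,0],[0,-20,40,0,0,0,0],[0,-25,50,0,0,0,0],[0,-25,52,0,0,0,0],[0,-25,52,0,0,0,0],[0,-25,52,0,0,0,0],[0,-25,50,0,0,0,0],[0,-19,40,0,0,0,0],[0,-12,24,0,0,0,0],[0,0,0,0,0,0,0.129],[0,0,0,0,0,0,0.129],[0,0,0,0,0,0,0.129]],
  ],
)

```text
time_s: 23.7
tcp_pos: [0.5232, 0.0542, 0.201]
ee_rot: [[-0.993, 0.116, -0.003], [0.116, 0.993, -0.001], [0.003, -0.001, -1.0]]
wrist_force: [-1.2, -0.5, -0.9]
gripper_width: 0.253
```

>>> apply_moves(
  steps=[
    [[0,0,0,0,0,0,0],[0,0,0,0,0,0,0]],
  ],
)

```text
time_s: 23.95
tcp_pos: [0.5237, 0.054, 0.2018]
ee_rot: [[-0.994, 0.11, -0.001], [0.11, 0.994, -0.0], [0.001, -0.001, -1.0]]
wrist_force: [0.9, 1.0, -1.9]
gripper_width: 0.248
```

Run:
```python
from seg import *
s=sense();print(s['tcp_pos'],s['ee_rot'].round(4).tolist(),s['gripper_width'])
p=capture('wrist');q=capture('scene');t=capture('top')
a=cv2.resize(p['color'][110:330,180:380,::-1],(545,600),interpolation=3)
b=cv2.resize(q['color'][120:240,245:330,::-1],(255,360),interpolation=3)
c=cv2.resize(t['color'][190:290,205:311,::-1],(255,240),interpolation=3)
cv2.imwrite('pics/w7.png',np.hstack([a,np.vstack([b,c])]))
```

```text
[0.52372452 0.05403999 0.20184449] [[-0.9939, 0.1098, -0.0014], [0.1098, 0.9939, -0.0004], [0.0013, -0.0005, -1.0]] 0.2483650656225236
```

View pics/w7.png

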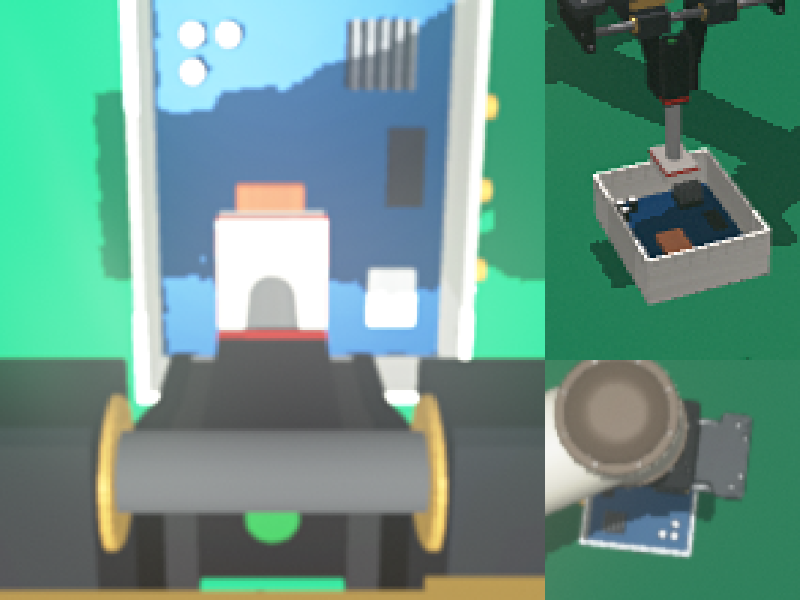

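```bash
cat > prof.py <<'E'
from seg import *
def edges1(line,thr=12):
    g=np.gradient(cv2.GaussianBlur(line.astype(np.float32).reshape(1,-1),(3,1),0).ravel());o=[]
    for i in range(1,len(g)-1):
        if abs(g[i])>thr and abs(g[i])>=abs(g[i-1]) and abs(g[i])>abs(g[i+1]):
            d=abs(g[i-1])-2*abs(g[i])+abs(g[i+1]);o.append((round(i+.5*(abs(g[i-1])-abs(g[i+1]))/d,2) if d else i,round(float(g[i]))))
    return o
E
python3 - <<'E'
from prof import *
p=capture('wrist');s=sense();R=s['ee_rot'];b=s['tcp_pos'];im=p['color'].astype(float)
for v in (194,200,206,212,218,226): print('row',v,[(180+x,k) for x,k in edges1(im[v-1:v+2,180:380,0].mean(0))])
for v in (180,183): print('rowcan',v,[(180+x,k) for x,k in edges1(im[v-1:v+2,250:310,0].mean(0))])
for u in (264,270,278,285,290,294): print('col',u,[(150+x,k) for x,k in edges1(im[150:240,u-1:u+2,1].mean(1))])
for u in (270,278,285): print('colR',u,[(160+x,k) for x,k in edges1(im[160:200,u-1:u+2,0].mean(1))])
zh=b[2]-.1038+.014
c=ray(p,279.7,189,zh);print('head ctr guess tool',R.T@(c-b)*1000)
E
```

```text
row 194 [(np.float32(227.08), 65), (np.float32(231.81), -15), (np.float32(237.79001), -42), (np.float32(258.15), 57), (np.float32(300.39), -54), (np.float32(341.91998), 39), (np.float32(350.21002), 15), (np.float32(355.03), -64)]
row 200 [(np.float32(227.27), 61), (np.float32(232.03), -15), (np.float32(237.88), -41), (np.float32(258.16), 56), (np.float32(300.4), -53), (np.float32(341.57), 37), (np.float32(349.91998), 15), (np.float32(354.6), -59)]
row 206 [(np.float32(227.56), 58), (np.float32(232.20999), -15), (np.float32(238.0), -40), (np.float32(258.4), 54), (np.float32(300.36), -53), (np.float32(341.16998), 40), (np.float32(349.51), 13), (np.float32(358.02002), -59)]
row 212 [(np.float32(227.84), 58), (np.float32(232.49), -13), (np.float32(237.89), -34), (np.float32(258.57), 46), (np.float32(274.65), -13), (np.float32(300.09), -47), (np.float32(314.22998), 49), (np.float32(332.08002), -52), (np.float32(340.91998), 43), (np.float32(349.16), 14), (np.float32(354.11), -29), (np.float32(357.15), -27)]
row 218 [(np.float32(228.13), 56), (np.float32(232.78), -14), (np.float32(238.16), 
[... 758 characters left out ...]
5), -53)]
col 270 [(np.float32(177.24), 19), (np.float32(190.11), 21), (np.float32(230.23001), -38)]
col 278 [(np.float32(177.29001), 18), (np.float32(190.11), 21), (np.float32(211.07), -24), (np.float32(229.84), -27)]
col 285 [(np.float32(177.27), 18), (np.float32(190.08), 21), (np.float32(213.16), -18), (np.float32(229.85), -27)]
col 290 [(np.float32(177.27), 13), (np.float32(186.03), 13), (np.float32(190.02), 22), (np.float32(230.36), -48)]
col 294 [(np.float32(186.12), 27), (np.float32(189.97), 23), (np.float32(230.6), -52)]
colR 270 [(np.float32(176.27), 48)]
colR 278 [(np.float32(176.31), 46)]
colR 285 [(np.float32(176.32), 46)]
head ctr guess tool [24.00206511  1.35954764 89.80619015]
```

Run:
```python
from prof import *
p=capture('wrist');s=sense();R=s['ee_rot'];b=s['tcp_pos'];zb=b[2]-.1038
f=lambda u,v,z:(R.T@(ray(p,u,v,z)-b)*1000).round(2)
print('tcp',b.round(4),R[:,0].round(4))
print('head bottom edge',f(279.3,186.0,zb),'-22 ->x')
print('head top edge',f(279.3,190.05,zb+.014))
print('head sides top',f(258.3,206,zb+.014),f(300.3,206,zb+.014))
print('can sides',f(265.75,181,.02),f(291.22,181,.02),'edge',f(278.5,176.8,.02))
print('rim',[f(u,v,.05) for u,v in((227.08,194),(227.92,226),(355.03,194),(353.74,226))])
print('rim inner',[f(u,v,.05) for u,v in((231.8,194),(350.2,194),(232.8,218),(348.95,218))])
```

```text
tcp [0.5241 0.0542 0.2025] [-9.938e-01  1.111e-01  1.000e-04]
head bottom edge [ 23.66   1.05 103.8 ] -22 ->x
head top edge [23.18  1.05 89.8 ]
head sides top [ 10.9  -14.86  89.8 ] [10.88 16.95 89.8 ]
can sides [ 14.38 -13.01 182.49] [ 14.36  13.35 182.49] edge [ 18.75   0.19 182.49]
rim [array([  6.98, -48.6 , 152.48]), array([-24.88, -49.13, 152.48]), array([  6.93,  72.98, 152.49]), array([-24.94,  73.64, 152.48])]
rim inner [array([  6.98, -44.11, 152.48]), array([  6.93,  68.39, 152.49]), array([-16.76, -44.06, 152.48]), array([-16.81,  68.51, 152.48])]
```

>>> apply_moves(
  steps=[
    [[0,-2.6,-0.9,0,0,0,0],[0,0,0,15,0,0,0],[0,0,0,20,0,0,0],[0,0,0,15,0,0,0],[0,0,0,8,0,0,0],[0,0,0,2,0,0,0],[0,0,0,0,0,0,0],[0,0,0,0,0,0,0]],
  ],
)

```text
time_s: 25.2
tcp_pos: [0.527, 0.0531, 0.1432]
ee_rot: [[-0.994, 0.111, 0.001], [0.111, 0.994, 0.0], [-0.001, 0.001, -1.0]]
wrist_force: [-1.1, 0.4, -1.7]
gripper_width: 0.251
```

Run:
```python
from prof import *
w=cv2.imread('pics/w6.png');w=cv2.resize(w,(200,210),interpolation=cv2.INTER_AREA).astype(float)
for v in (75,80,88): print('w6',v,[(180+float(x),k) for x,k in edges1(w[v-1:v+2,60:140,2].mean(0)) ][:6],'(+60)')
print('w6col',[[(120+float(x),k) for x,k in edges1(w[40:120,u-1:u+2,c].mean(1))] for u in(86,112) for c in (1,2)],'(+40)')
s=sense();R=s['ee_rot'];b=s['tcp_pos'];print(b.round(4),R.round(4).tolist(),s['wrist_force'].round(1))
p=capture('wrist');im=p['color'].astype(float);cv2.imwrite('pics/w8.png',cv2.resize(im[60:330,150:420,::-1].astype(np.uint8),(600,600),interpolation=3))
for v in (130,150,165,180,194,206,220): print('row',v,[(float(180+x),k) for x,k in edges1(im[v-1:v+2,180:400,0].mean(0),25)])
for u in (263,270,278,288,296): print('col',u,[(float(60+x),k) for x,k in edges1(im[60:240,u-1:u+2,1].mean(1),12)],[(float(60+x),k) for x,k in edges1(im[60:240,u-1:u+2,0].mean(1),12)])
```

```text
w6 75 [(197.79999923706055, 60), (239.04999923706055, -66)] (+60)
w6 80 [(197.8799991607666, 62), (239.04999923706055, -66)] (+60)
w6 88 [(197.95999908447266, 64), (239.04000091552734, -65)] (+60)
w6col [[(122.96000003814697, -18), (149.3799991607666, 36), (189.05999755859375, -60)], [(145.97999954223633, 35), (148.63999938964844, 29), (188.5999984741211, -31), (192.86000061035156, -31)], [(122.35999989509583, -16), (149.26000022888184, 36), (188.79000091552734, -54)], [(145.56999969482422, 33), (147.5300006866455, 28), (188.05999755859375, -32), (192.37000274658203, -32)]] (+40)
[0.527  0.0531 0.1432] [[-0.9938, 0.1113, 0.0013], [0.1113, 0.9938, 0.0004], [-0.0013, 0.0006, -1.0]] [-1.1  0.4 -1.7]
row 130 [(210.8699951171875, 58), (226.1699981689453, -31), (239.0800018310547, 25), (248.3800048828125, -38), (315.95001220703125, 37), (319.3599853515625, -34), (322.4100036621094, 28), (325.4100036621094, -33), (359.9100036621094, 35), (379.16998291015625, -61)]
row 150 [(211.92999267578125, 60), (226.97999572753906, -32), (358.510009765625, 36), (381.489990234375, -59)]
row 165 [(213.130
[... 1488 characters left out ...]
725341797, 51), (97.47000122070312, -22), (146.760009765625, -23), (182.8300018310547, 43), (211.11000061035156, -25), (230.75, 22), (234.02999877929688, -48)]
col 288 [(143.27999877929688, -27), (184.8000030517578, 21), (190.05999755859375, 22), (229.92999267578125, -37)] [(84.08000183105469, 50), (97.77999877929688, -27), (143.16000366210938, -19), (182.83999633789062, 44), (230.8699951171875, 17), (234.02999877929688, -48)]
col 296 [(137.91000366210938, -32), (186.11000061035156, 28), (189.9499969482422, 22), (230.64999389648438, -56)] [(84.06999969482422, 50), (97.45999908447266, -24), (137.739990234375, -21), (186.6199951171875, 40), (229.97000122070312, -13), (234.02000427246094, -47)]
```

View pics/w8.png

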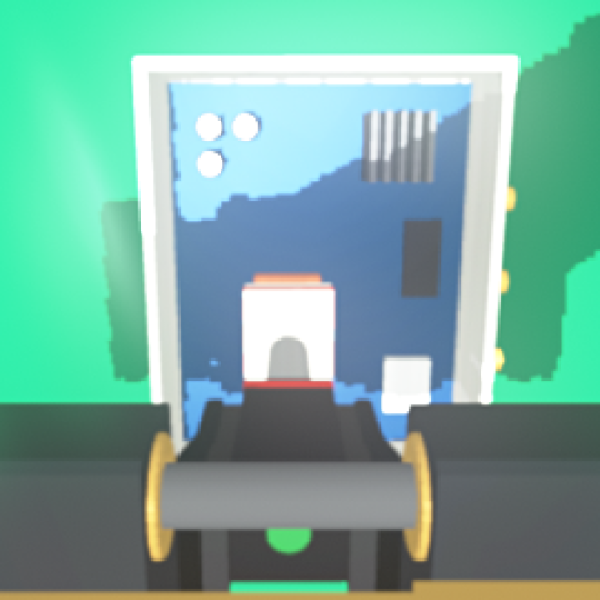

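Run:
```python
from prof import *
p=capture('wrist');s=sense();R=s['ee_rot'];b=s['tcp_pos']
P=lambda x,y,z: proj(p,b+R@np.array([x,y,z])/1000).round(2)
for dz in (-10,-5,0,5):
    z=89.8+dz; print(dz,'top corners',P(22,-15,z),P(22,15,z),'w',P(22,15,z)[0]-P(22,-15,z)[0],'row206 w',P(10,15,z)-P(10,-15,z),'bottom edge',P(22,0,z+14))
h=cv2.cvtColor(p['color'],cv2.COLOR_RGB2HSV)
im=p['color'].astype(float)
print('dot row',[(float(x)+200,k) for x,k in edges1(im[302:305,200:360,1].mean(0),8)],[(float(x)+290,k) for x,k in edges1(im[290:340,276:279,1].mean(1),8)], 'top pred',P(0,0,89.8-116))
print([(float(x)+200,k) for x,k in edges1(im[314:317,200:360,1].mean(0),8)],'grip top corners',P(-11,-11,-26.2),P(-11,11,-26.2))
q=capture('scene');m=[proj(q,[.525,.0535,z]).round(1) for z in (.028,.042,.05,.17)];print('scene',m)
Y=lambda x,y,z: proj(q,b+R@np.array([x,y,z])/1000).round(1)
for k,z in (('bottom',103.8),('headtop',89.8),('griplow',29.8),('griptop',-26.2)): print(k,Y(0,0,z),Y(-22,15,z),Y(-22,-15,z))
save(q,'s8.png')
iq=q['color'].astype(int);u=int(Y(0,0,60)[0])
for uu in (u-2,u,u+2): print(uu,[(v,iq[v,uu].tolist()) for v in range(int(Y(0,0,29.8)[1])-8,int(Y(0,0,29.8)[1])+10)])
```

```text
-10 top corners [256.86 194.2 ] [298.61 194.17] w 41.75 row206 w [ 4.119e+01 -2.000e-02] bottom edge [277.82 190.37]
-5 top corners [257.32 192.79] [298.21 192.76] w 40.889999999999986 row206 w [ 4.036e+01 -3.000e-02] bottom edge [277.85 189.11]
0 top corners [257.77 191.43] [297.83 191.41] w 40.06 row206 w [ 3.956e+01 -3.000e-02] bottom edge [277.88 187.9 ]
5 top corners [258.2  190.13] [297.46 190.11] w 39.25999999999999 row206 w [ 3.878e+01 -3.000e-02] bottom edge [277.91 186.73]
dot row [(216.17000007629395, 50), (220.44000053405762, -20), (226.8799991607666, -28), (239.93999862670898, 12), (270.1500015258789, 45), (288.73999786376953, -44), (319.0899963378906, -12), (332.00999450683594, 28), (338.2899932861328, 22), (342.7200012207031, -48)] [(297.44999980926514, 25), (308.1299991607666, -47), (321.3500003814697, 53), (326.3400001525879, -24), (338.2700004577637, -15)] top pred [276.57 298.85]
[(240.2400016784668, 12), (318.7799987792969, -12)] grip top corners [250.74 322.07] [302.55 322.03]
scene [array([288.2, 198.3]), array([288.1, 194.3]), array([288.1, 192. ]), array([287.
[... 717 characters left out ...]
]), (170, [29, 38, 34]), (171, [24, 34, 29]), (172, [18, 34, 30]), (173, [137, 40, 34]), (174, [65, 44, 40]), (175, [104, 108, 106]), (176, [103, 105, 102]), (177, [104, 103, 101]), (178, [102, 102, 100]), (179, [104, 105, 101]), (180, [104, 103, 100]), (181, [103, 103, 101]), (182, [103, 103, 100])]
290 [(165, [26, 36, 30]), (166, [29, 36, 32]), (167, [27, 36, 31]), (168, [23, 32, 27]), (169, [28, 37, 32]), (170, [26, 35, 29]), (171, [23, 36, 32]), (172, [78, 38, 33]), (173, [111, 37, 31]), (174, [61, 66, 64]), (175, [104, 105, 102]), (176, [104, 103, 101]), (177, [104, 104, 100]), (178, [106, 105, 102]), (179, [84, 84, 83]), (180, [86, 87, 85]), (181, [103, 103, 101]), (182, [88, 90, 87])]
```

>>> apply_moves(
  steps=[
    [[0,0,0,-15,0,0,0],[0,0,0,-30,0,0,0],[0,0,0,-20,0,0,0],[0,0,-30,0,0,0,0],[0,0,-50,0,0,0,0],[0,0,-55,0,0,0,0],[0,0,-45,0,0,0,0],[0,0,-20,20,0,0,0],[0,0,0,40,0,0,0],[0,0,0,25,0,0,0],[0,0,0,5,0,0,0],[0,0,0,0,0,0,0]],
  ],
)

```text
time_s: 26.85
tcp_pos: [0.5052, -0.1458, 0.1187]
ee_rot: [[-0.994, 0.111, 0.002], [0.111, 0.994, -0.0], [-0.002, -0.0, -1.0]]
wrist_force: [0.3, -0.4, -0.9]
gripper_width: 0.25
```

>>> apply_moves(
  steps=[
    [[0,0,0,3,0,0,0],[0,0,0,2,0,0,0],[0,0,0,0,0,0,0],[0,0,0,0,0,0,0]],
  ],
)

```text
time_s: 27.35
tcp_pos: [0.5044, -0.1457, 0.1127]
ee_rot: [[-0.994, 0.111, 0.0], [0.111, 0.994, -0.0], [-0.0, 0.0, -1.0]]
wrist_force: [-0.2, -0.2, -1.2]
gripper_width: 0.252
```

>>> apply_moves(
  steps=[
    [[0,0,0,3,0,0,0],[0,0,0,0,0,0,0],[0,0,0,0,0,0,0]],
  ],
)

```text
time_s: 27.72
tcp_pos: [0.5043, -0.1458, 0.1095]
ee_rot: [[-0.994, 0.111, -0.0], [0.111, 0.994, -0.0], [0.0, -0.0, -1.0]]
wrist_force: [-0.4, 0.4, -1.6]
gripper_width: 0.253
```

>>> apply_moves(
  steps=[
    [[0,0,0,2,0,0,0],[0,0,0,0,0,0,0],[0,0,0,0,0,0,0]],
  ],
)

```text
time_s: 28.1
tcp_pos: [0.5043, -0.1458, 0.1075]
ee_rot: [[-0.994, 0.111, -0.0], [0.111, 0.994, -0.0], [0.0, -0.0, -1.0]]
wrist_force: [-0.9, -0.8, -2.0]
gripper_width: 0.249
```

>>> apply_moves(
  steps=[
    [[0,0,0,1,0,0,0],[0,0,0,0,0,0,0],[0,0,0,0,0,0,0]],
  ],
)

```text
time_s: 28.48
tcp_pos: [0.5043, -0.1457, 0.1066]
ee_rot: [[-0.994, 0.111, 0.0], [0.111, 0.994, -0.0], [-0.0, -0.0, -1.0]]
wrist_force: [0.2, 0.2, -1.1]
gripper_width: 0.252
```

>>> apply_moves(
  steps=[
    [[0,0,0,1,0,0,0],[0,0,0,0,0,0,0],[0,0,0,0,0,0,0]],
  ],
)

```text
time_s: 28.85
tcp_pos: [0.5043, -0.1457, 0.1055]
ee_rot: [[-0.994, 0.111, -0.0], [0.111, 0.994, 0.0], [0.0, 0.0, -1.0]]
wrist_force: [0.8, 0.4, -1.8]
gripper_width: 0.251
```

>>> apply_moves(
  steps=[
    [[0,0,0,1,0,0,0],[0,0,0,0,0,0,0],[0,0,0,0,0,0,0]],
  ],
)

```text
time_s: 29.22
tcp_pos: [0.5043, -0.1457, 0.1045]
ee_rot: [[-0.994, 0.111, -0.0], [0.111, 0.994, 0.0], [0.0, 0.0, -1.0]]
wrist_force: [0.3, -0.1, -1.5]
gripper_width: 0.257
```

>>> apply_moves(
  steps=[
    [[0,0,0,1,0,0,0],[0,0,0,0,0,0,0],[0,0,0,0,0,0,0]],
  ],
)

```text
time_s: 29.6
tcp_pos: [0.5043, -0.1457, 0.1036]
ee_rot: [[-0.994, 0.111, -0.0], [0.111, 0.994, -0.0], [0.0, -0.0, -1.0]]
wrist_force: [0.3, -0.4, -1.8]
gripper_width: 0.252
```

>>> apply_moves(
  steps=[
    [[0,0,0,1,0,0,0],[0,0,0,0,0,0,0],[0,0,0,0,0,0,0]],
  ],
)

```text
time_s: 29.98
tcp_pos: [0.5043, -0.1457, 0.1025]
ee_rot: [[-0.994, 0.111, -0.0], [0.111, 0.994, 0.0], [0.0, 0.0, -1.0]]
wrist_force: [-0.1, -0.3, -1.4]
gripper_width: 0.25
```

>>> apply_moves(
  steps=[
    [[0,0,0,1,0,0,0],[0,0,0,0,0,0,0],[0,0,0,0,0,0,0]],
  ],
)

```text
time_s: 30.35
tcp_pos: [0.5044, -0.1458, 0.1025]
ee_rot: [[-0.994, 0.111, 0.0], [0.111, 0.994, -0.0], [-0.0, -0.0, -1.0]]
wrist_force: [-2.0, 1.4, 5.7]
gripper_width: 0.251
```

>>> apply_moves(
  steps=[
    [[0,0,0,0.7,0,0,0],[0,0,0,0,0,0,0],[0,0,0,0,0,0,0]],
  ],
)

```text
time_s: 30.72
tcp_pos: [0.5044, -0.1458, 0.1025]
ee_rot: [[-0.994, 0.111, 0.0], [0.111, 0.994, -0.0], [-0.0, -0.0, -1.0]]
wrist_force: [-2.9, 1.5, 8.9]
gripper_width: 0.253
```

>>> apply_moves(
  steps=[
    [[0,0,0,-10,0,0,0],[0,0,0,-30,0,0,0],[0,0,0,-40,0,0,0],[0,0,0,-17,0,0,0],[0,0,25,0,0,0,0],[0,0,45,0,0,0,0],[0,0,55,0,0,0,0],[0,0,45,0,0,0,0],[0,0,29.6,0,0,0,0],[0,0,0,15,0,0,0],[0,0,0,25,0,0,0],[0,0,0,10,0,0,0]],
  ],
)

```text
time_s: 32.22
tcp_pos: [0.5252, 0.0515, 0.1458]
ee_rot: [[-0.994, 0.113, -0.004], [0.113, 0.994, -0.001], [0.004, -0.002, -1.0]]
wrist_force: [-0.1, -0.0, -1.3]
gripper_width: 0.251
```

>>> apply_moves(
  steps=[
    [[0,0,0,5,0,0,0],[0,0,0,0,0,0,0],[0,0,0,0,0,0,0]],
  ],
)

```text
time_s: 32.6
tcp_pos: [0.5271, 0.0526, 0.1436]
ee_rot: [[-0.994, 0.112, 0.001], [0.112, 0.994, 0.0], [-0.001, 0.001, -1.0]]
wrist_force: [-0.2, -0.8, -1.1]
gripper_width: 0.256
```

```bash
cat > meas.py <<'E'
from prof import *
s=sense();R=s['ee_rot'];b=s['tcp_pos'];zb=b[2]-.1025
print(b.round(4),R[:,:2].round(4).tolist(),s['gripper_width'].round(3),s['wrist_force'].round(1),'bottom',zb.round(4))
p=capture('wrist');im=p['color'].astype(float)
f=lambda u,v,z:(R.T@(ray(p,u,v,z)-b)*1000).round(2)
L=[];Rr=[];H=[]
for v in range(196,208,2):
    e=[float(180+x) for x,k in edges1(im[v-1:v+2,180:400,0].mean(0),20)]
    h=[x for x in e if 250<x<310];H.append((h[0]+h[-1])/2)
for v in range(120,206,4):
    e=[(float(180+x),k) for x,k in edges1(im[v-1:v+2,180:400,0].mean(0),20)]
    L.append((e[0][0],v));Rr.append((e[-1][0],v))
W=[np.array([f(u,v,.05)[:2] for u,v in A]) for A in (L,Rr)]
fit=[np.polyfit(w[:,0],w[:,1],1,w=None) for w in W]
med=[np.median(w[:,1]-np.polyval(t,w[:,0])) for w,t in zip(W,fit)]
print('wall fits (slope, y at x=0)',fit,'resid',[np.round((w[:,1]-np.polyval(t,w[:,0])),1).tolist() for w,t in zip(W,fit)])
print('head y',f(np.mean(H),201,zb+.014))
for u in (263,270,278,288,296):
    g=edges1(im[60:240,u-1:u+2,1].mean(1),12);r0=edges1(im[60:240,u-1:u+2,0].mean(1),12)
    vt=[60+float(x) for x,k in g if 187<60+x<193];vr=60+float(r0[0][0]);cu=[60+float(x) for x,k in r0 if 170<60+x<189]
    print(u,'headtop edge x',[f(u,x,zb+.014) for x in vt],'rim x',f(u,vr,.05),'G/R edges',vr,cu,[f(u,x,.02)[0] for x in cu])
E
python3 meas.py
```

```text
Traceback (most recent call last):
  File "meas.py", line 3, in <module>
    print(b.round(4),R[:,:2].round(4).tolist(),s['gripper_width'].round(3),s['wrist_force'].round(1),'bottom',zb.round(4))
                                               ^^^^^^^^^^^^^^^^^^^^^^^^
AttributeError: 'float' object has no attribute 'round'
```

```bash
sed -i "s/s\['gripper_width'\].round(3)/s['gripper_width']/" meas.py; python3 meas.py
```

```text
[0.5271 0.0526 0.1436] [[-0.9938, 0.1116], [0.1116, 0.9938], [-0.0014, 0.0006]] 0.25597816903636833 [-0.2 -0.8 -1.1] bottom 0.0411
wall fits (slope, y at x=0) [array([-1.20989279e-02, -4.70470934e+01]), array([-4.28228744e-03,  7.47002898e+01])] resid [[0.1, 0.1, 0.1, 0.1, -0.0, -0.1, -0.1, -0.1, -0.1, -0.2, -0.2, -0.1, 0.2, 0.1, 0.1, 0.2, 0.1, 0.0, -0.0, -0.0, -0.0, -0.1], [-0.5, -0.5, -0.5, -0.5, -0.5, -0.5, 1.4, 2.3, 1.9, -0.6, -0.6, -0.6, -0.6, -0.6, -0.6, -0.5, 2.0, 2.2, -0.6, -0.7, -0.7, -0.7]]
head y [15.05  1.08 88.48]
263 headtop edge x [array([ 23.5 , -11.04,  88.46])] rim x [ 97.79 -10.26  93.43] G/R edges 84.06999969482422 [186.93000030517578] [np.float64(19.18)]
270 headtop edge x [array([23.38, -5.84, 88.46])] rim x [97.78 -5.36 93.43] G/R edges 84.06999969482422 [182.62999725341797] [np.float64(22.89)]
278 headtop edge x [array([23.37,  0.11, 88.47])] rim x [97.78  0.23 93.43] G/R edges 84.06999969482422 [182.63999938964844] [np.float64(22.87)]
288 headtop edge x [array([23.4 ,  7.55, 88.47])] rim x [97.77  7.22 93.44] G/R edges 84.07999992370605 [182.6500015258789] [np.float64(22.86)]
296 headtop edge x [array([23.47, 13.5 , 88.47])] rim x [97.77 12.81 93.44] G/R edges 84.06999969482422 [186.62000274658203] [np.float64(19.43)]
```

>>> apply_moves(
  steps=[
    [[0,0.8,0.2,0,0,0,0],[0,0,0,5,0,0,0],[0,0,0,5,0,0,0],[0,0,0,3,0,0,0],[0,0,0,0,0,0,0],[0,0,0,0,0,0,0],[0,0,0,0,0,0,0]],
  ],
)

```text
time_s: 33.52
tcp_pos: [0.5259, 0.053, 0.13]
ee_rot: [[-0.994, 0.111, 0.0], [0.111, 0.994, 0.0], [-0.0, 0.0, -1.0]]
wrist_force: [0.1, -0.3, -1.6]
gripper_width: 0.246
```

```bash
python3 meas.py
python3 - <<'E'
from h import *
q=capture('scene');p=capture('wrist')
cv2.imwrite('pics/f.png',np.hstack([cv2.resize(q['color'][150:220,250:330,::-1],(400,350),interpolation=3),cv2.resize(p['color'][60:330,150:420,::-1],(350,350),interpolation=3)]))
E
```

```text
[0.5259 0.053  0.13  ] [[-0.9938, 0.1114], [0.1114, 0.9938], [-0.0003, 0.0002]] 0.24643746162364152 [ 0.1 -0.3 -1.6] bottom 0.0275
wall fits (slope, y at x=0) [array([-1.22128278e-02, -4.72021179e+01]), array([-1.46844031e-02,  7.49599831e+01])] resid [[0.2, 0.1, 0.1, 0.0, 0.1, -0.0, -0.1, -0.1, -0.1, -0.1, -0.2, -0.2, -0.2, 0.2, 0.1, 0.1, 0.1, 0.1, 0.0, -0.0, -0.0, -0.1], [-0.2, -0.3, -0.3, -0.3, -0.4, -0.4, -0.4, 1.5, 2.0, 1.6, -0.6, -0.6, -0.7, -0.7, -0.8, -0.8, -0.8, 1.3, 1.7, 1.0, -1.0, -1.0]]
head y [15.04  1.07 88.5 ]
263 headtop edge x [array([ 23.51, -11.05,  88.49])] rim x [96.53 -9.62 79.98] G/R edges 83.52000045776367 [186.9000015258789] [np.float64(21.75)]
270 headtop edge x [array([23.51, -5.85, 88.49])] rim x [96.53 -5.   79.98] G/R edges 83.52000045776367 [186.68000030517578] [np.float64(21.93)]
278 headtop edge x [array([23.49,  0.1 , 88.49])] rim x [96.53  0.27 79.98] G/R edges 83.52000045776367 [186.69000244140625] [np.float64(21.91)]
288 headtop edge x [array([23.47,  7.54, 88.49])] rim x [96.52  6.86 79.98] G/R edges 83.52000045776367 [186.62999725341797] [np.float64(21.96)]
296 headtop edge x [array([23.47, 13.49, 88.49])] rim x [96.52 12.14 79.98] G/R edges 83.52000045776367 [186.61000061035156] [np.float64(21.97)]
```

View pics/f.png

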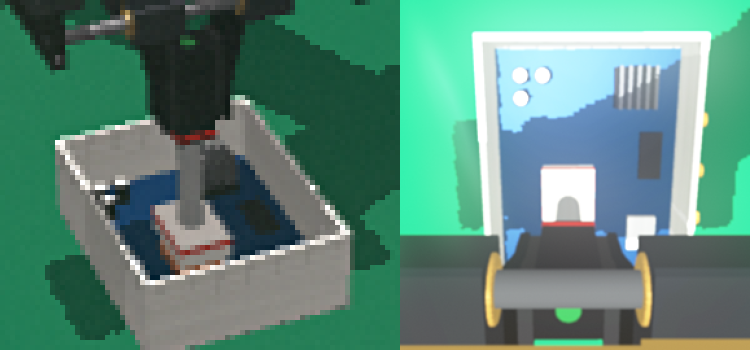

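>>> apply_moves(
  steps=[
    [[0,-0.2,0.3,-0.5,0,0,0],[0,0,0,0,0,0,0],[0,0,0,0,0,0,0],[0,0,0,0,0,0,0],[0,0,0,0,0,0,0]],
  ],
)

```text
time_s: 34.3
tcp_pos: [0.526, 0.0532, 0.1303]
ee_rot: [[-0.994, 0.111, -0.0], [0.111, 0.994, -0.0], [0.0, -0.0, -1.0]]
wrist_force: [-0.1, -0.7, -2.2]
gripper_width: 0.248
```

```bash
python3 -c "
from station import r,sense
s=sense();print(s['tcp_pos'],s['wrist_force'],s['gripper_width'],abs(s['joint_velocities']).max())
print(r.finish_job())"
```

```text
[0.52602402 0.0531659  0.13033395] [-0.13708031 -0.72956488 -2.21527997] 0.24757945501928613 0.043353916632233445
the job is handed in; nothing more can be done
None
```

I handed the job in at 34.3 s, with the probe held still about 8 mm above the copper can. The two adapters went away first: the small blue one stands in the blue bin and the yellow one in the yellow bin. I never touched the larger blue or green look-alikes, the turquoise ones, the mouse, the screwdriver or the jar.

- **Height:** I lowered the held probe onto open bench to find its underside. It made contact with the tool point (TCP) at 102.5 mm. The final TCP height of 130.3 mm puts the face at 27.8 mm, about 7.8 mm above the can top.
- **Centring:** Measured against the tray rim in the wrist picture, the head was about 0.4–0.6 mm off before a last 0.3 mm correction. I did not measure again after that correction.
- **Alignment:** The long sides are parallel within about 0.5°.
- **Contact:** The last force reading was about 2 N downward, which is roughly the probe's own weight. I saw no sign of touching the fixture.

**Where checks disagreed:**
- Before the final 0.8 mm shift along the can's long side, the estimates called for anything from 0 to 1.9 mm. I followed the rim measurement, because the rim was nearly level with the head.
- The head looked about 6% too wide in the wrist picture, which suggested it sat higher than assumed. The bench touch did not confirm that.
- I viewed 12 pictures, two over the budget of 10.

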